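# Push a slide magazine into the free lane of a slide scanner

### The job

Push the slide magazine that waits on the scanner's loading deck down the free lane until it stands flush against the end stop. Only push it, with the fingers, never lift or tip it, and let neither the magazine nor the robot touch the guide rails, as the mounts are still wet. Leave everything else where it stands, including the magazine already home in the other lane.

Things in the scene. Friction and masses are not known exactly. Their poses are not given: they have to be found in the camera images.
- magazine: The waiting slide magazine, loose, 0.3 to 0.65 kg: white open-topped box packed with glass slides (solid to the touch), 88 mm wide (x), 120 long (y), 54 high, upright sides. Origin: centre of its underside. It starts on the deck's apron before the free lane, up to 35 mm off the lane's centre line and turned up to 0.35 rad; it slides with dry friction. Its y axis must end along the lane's y.
- rails: The two aluminium guide rails of the FREE lane, fixed. Origin on the deck, midway between them, in the plane of the end stop's face. +y runs from the stop to the open mouth (push along -y), x across. Rails: y = 0 to 0.220, 8 mm wide, 20 mm high, inner faces at x = -0.054 and 0.054 (10 mm free each side of the magazine). Magazine home: its origin at y = 0.060, x near 0.
- rails_full: The identical rail pair of the occupied lane, fixed, parallel to the free lane, its centre line 130 mm to one side or the other. Same origin and axes.
- scanner: Slide scanner, fixed. Origin on the bench under its grey deck; axes as the rails'. Deck: x -0.138 to 0.138, y -0.200 to 0.253, flat top 22 mm above the bench. Lane centre lines x = -0.065 and 0.065; rail mouths y = 0.030, beyond them the open apron. Rigid end stops 34 mm high above the deck, faces at y = -0.190. White hood 100 mm high from y = -0.210 on, housing 250 mm high from y = -0.264.
- magazine_home: A second magazine, the same in every way, already home in the other lane (loose, leave alone). Origin at the centre of its underside.
- dropper_bottle: Small amber dropper bottle with black top, 30 mm in diameter, 95 mm high, loose, on the bench beyond the deck. Origin at the centre of its underside.
- reagent_bottle: Grey plastic bottle, 56 mm in diameter, 120 mm high, loose, on the bench beyond the deck. Origin at the centre of its underside.
- beaker: Glass beaker, 66 mm in diameter, 75 mm high, loose, on the bench to the left of the deck's apron. Origin at the centre of its underside.
- staining_jar: Glass staining jar with lid, 62 by 52 mm, 92 mm high, loose, on the bench to the left of the deck's apron. Origin at the centre of its underside.
- coverslip_box: Small cardboard box, 45 by 60 mm, 22 mm high, loose, on the bench beside the deck on the robot's side. Origin at the centre of its underside.
- forceps: Steel forceps, 125 mm long (x), 12 mm wide, lying flat, 8 mm high, loose, on the bench just off the apron's free (+y) edge. Origin near the middle of its length, on its underside.

How it is judged:
By the outcome, as a careful person would: the job done as asked, in the order asked, and still so for the second after the job is handed in, with the robot touching nothing.
It also fails if it takes over 72 s, if anything falls off the work surface, if the arm or the gripper's body presses on something with over 40 N, if the wrist force passes 120 N, or if a joint passes its speed limit or range.

### The arm

A 6-joint arm with a two-finger parallel gripper is mounted at the origin on the work surface. World frame = base frame: x ahead of the robot, y to its left, z up, the work surface at z = 0. Lengths are in m, angles in rad, forces in N, time in s.
With the tool pointing down it reaches from about 0.3 to 0.875 m from the base axis. Payload 6.4 kg.
Tool frame: the origin (TCP) lies midway between the tips of the shut fingers; the grasp point (between the pads) lies 19 mm behind it; z points along the fingers, y is the line along which they close (so a half turn about z gives the same grasp; the last joint's range is limited). The gripper opens to 85 mm and grips with 20 to 120 N. Pads are 22 mm wide; open, the fingers measure 114 mm over their backs; the gripper's body (76 mm by 85 mm) begins 54 mm behind the grasp point. The pads swing forward as they close: fully open they stand 13 mm farther back than shut.
Start: joints at [-1.551, 0.181, 1.607, -0, 1.354, -0.206], TCP at [0.129, -0.56, 0.231] pointing down, gripper open.
Joint ranges: [-2.99, 2.99], [-0.89, 2.07], [0.3, 2.58], [-1.14, 4.28], [0, 2.63], [-3.12, 3.12]. Speed limits (rad/s): [2.57, 2.57, 3.01, 3.14, 3.14, 3.14].

### API

Orientations are given as a unit quaternion [w, x, y, z].
In Python, from bench import status, camera, ctrl gives the robot as it stands. The module is installed in compiled form; this text tells all that it offers.
- The arm moves only by the shell command python3 -m handwheel 'ROWS'. ROWS is JSON, a list that holds one entry, the list of rows, each a list of 7 numbers: the opening, from -1 (shut) to 1 (fully open), then the shift along the tool's x, y, z in cm, then the turn, a rotation vector about the tool's x, y, z in degrees. A call has 1 to 10 rows; each row is the pose to reach, as a shift and turn from the pose commanded when the call began, along the tool's axes at that moment; what a row does not reach only later rows make up. A row lasts 1/8 s, in which the tool goes at most 62.5 mm and 10.7 degrees, less where a joint would pass 70% of its speed; a pose out of reach is approached as far as the arm can. A call with a gripper value outside its range is refused whole. The fingers move at their own pace and stop on an object; the grip force is fixed at half the most. Time passes only in rows, so rows that repeat a pose let the fingers close. It gives the time, the measured TCP pose, the force, the opening and the grip force at its end, in the units of the state.
- status.get_obs(): the state, without advancing time (a new reading comes with each control period).
- camera(name): name is "scene" or "top" or "wrist"; returns a dict with "frame" (480x640x3 uint8, blue, green, red), "depth" (480x640 float32, m along the optical axis (not along the pixel's ray), 0 where there is no reading), "fx", "fy", "cx", "cy" (pixels), "dist" ([k1, k2, p1, p2, k3] as OpenCV has them; the pictures are not rectified), "extrinsics" (4x4, takes a point from camera to world coordinates); the wrist camera has in their place "hand_eye" (4x4, takes a point from camera to tool coordinates, whose origin is the TCP and whose axes are the flange's). Camera axes: x right, y down, z forward; pixel columns grow to the right and rows downward; lengths in m; the calibration is good to about 2 mm. A picture is of the moment at which its call begins: read the wrist's pose just before it.
- ctrl.hand_in(): hands the job in; it is judged then, once.
The state is a dict: "time_s": time; "q": joint angles; "dq": joint speeds; "joint_efforts": joint torques, N m; "eef_pos": TCP position; "eef_rot": TCP orientation; "wrist_force": force on the tool from outside, world axes, zero at the start; "torque": the same for the moment, N m; "opening": opening from 0.0 (shut) to 1.0 (fully open); "grasp_force": force on a finger pad.
Only numpy, scipy, OpenCV 4.12 (cv2) and the standard library are available. Lean on these libraries where they do the work, as an engineer would, in place of code of your own. Each camera call takes 0.05 s, during which the arm holds its last target. There are 200 camera calls.

## Working session

There is one attempt and no reset: what is moved stays moved. The work goes in short steps, Python scripts to look and compute and a shell command to move; the robot and the scene stay as the last step left them, time stands still between calls to the robot, and variables do not carry over. Pictures are saved under pics/ and viewed, at most 10 in all, crops included, and the job is handed in when it is done.

```bash
mkdir -p pics; cat > h.py <<'E'
import numpy as np, cv2
from bench import status, camera, ctrl
from scipy.spatial.transform import Rotation as R
def rot(o):
    q=o["eef_rot"]; return R.from_quat([q[1],q[2],q[3],q[0]]).as_matrix()
def cloud(c):
    v,u=np.mgrid[0:480,0:640]; K=np.array([[c["fx"],0,c["cx"]],[0,c["fy"],c["cy"]],[0,0,1.]])
    n=cv2.undistortPoints(np.stack([u,v],-1).reshape(-1,1,2).astype(np.float64),K,np.array(c["dist"])).reshape(480,640,2)
    d=c["depth"]; P=np.dstack([n*d[...,None],d]); E=np.array(c["extrinsics"])
    return P@E[:3,:3].T+E[:3,3]
E
python3 - <<'E'
from h import *
for n in ("top","scene"):
    c=camera(n); cv2.imwrite(f"pics/{n}.png",c["frame"]); np.save(n+".npy",cloud(c)); print(n,np.round(c["extrinsics"],3).tolist(),(c["depth"]>0).mean())
o=status.get_obs(); print(o); print(rot(o).round(3))
E
```

```text
top [[0.014, -0.99, 0.142, 0.439], [-1.0, -0.011, 0.022, 0.089], [-0.02, -0.143, -0.99, 0.938], [0.0, 0.0, 0.0, 1.0]] 0.9960774739583333
scene [[0.7, 0.587, -0.406, 0.895], [0.714, -0.575, 0.399, -0.186], [0.001, -0.569, -0.822, 0.667], [0.0, 0.0, 0.0, 1.0]] 0.996064453125
{'time_s': 0.1, 'q': array([-1.55129659e+00,  1.81475009e-01,  1.60786593e+00,  9.43508448e-07,
        1.35381183e+00, -2.06300194e-01]), 'dq': array([ 0.00025837, -0.00132464, -0.00109831, -0.00110919, -0.00112736,
       -0.00045038]), 'joint_efforts': array([ 3.86543716e-04, -4.45876729e+01, -3.52238774e+01, -3.49874608e-04,
        4.13756366e-03,  1.78310495e-05]), 'eef_pos': array([ 0.12874218, -0.55991017,  0.23048994]), 'eef_rot': array([-7.76613576e-04,  9.93633275e-01,  1.12660138e-01,  7.32101782e-05]), 'wrist_force': array([-0.34039202, -0.4438914 ,  0.40311131]), 'torque': array([ 0.00456307, -0.01121982,  0.02577908]), 'grasp_force': 0.0, 'opening': 1.0031163366201163}
[[ 0.975  0.224 -0.   ]
 [ 0.224 -0.975  0.002]
 [ 0.    -0.002 -1.   ]]
```

View pics/top.png

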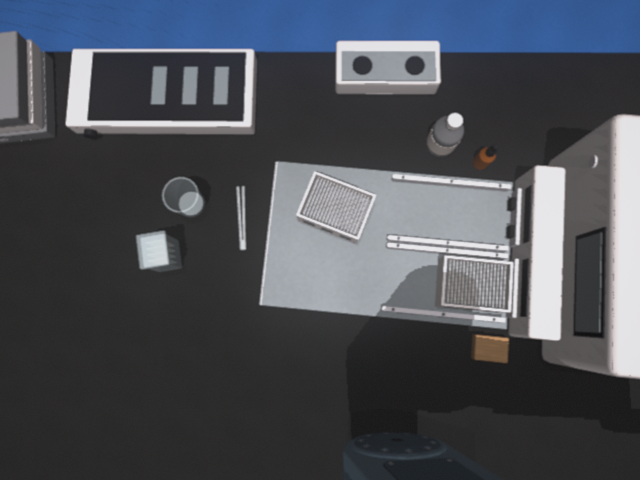

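View pics/scene.png

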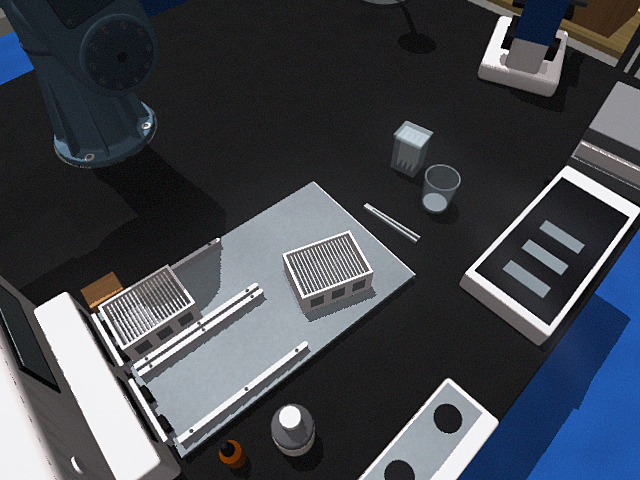

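The top view shows the waiting magazine at about (337,206), with its lane between the rails at rows 180 and 242, to columns 390–510. The other magazine is home at (478,283). In the scene view the waiting magazine is at (328,272) and the free lane is at about (220,370).

```bash
python3 - <<'E'
from h import *
for n in ("top","scene"):
    P=np.load(n+".npy"); X=P.reshape(-1,3)
    box=lambda zl,zh,p=X:p[(p[:,2]>zl)&(p[:,2]<zh)&(p[:,0]>.2)&(p[:,0]<.75)&(p[:,1]>-.35)&(p[:,1]<.3)]
    d=box(.014,.03); print(n,"deck z",np.median(d[:,2]),d[:,2].std())
    m=np.zeros((700,700),np.uint8)
    def lab(lo,hi):
        q=box(lo,hi); m=np.zeros((700,700),np.uint8)
        m[((q[:,0]-.1)*1000).astype(int),((q[:,1]+.4)*1000).astype(int)]=1
        m=cv2.morphologyEx(m,cv2.MORPH_CLOSE,np.ones((5,5)))
        k,L,st,c=cv2.connectedComponentsWithStats(m)
        for i in range(1,k):
            if st[i,4]>250:
                pt=np.argwhere(L==i).astype(np.float32)/1000+[.1,-.4]
                r=cv2.minAreaRect((pt*1000).astype(np.float32)); 
                print(n,lo,"c",np.round(r[0],1),"size",np.round(r[1],1),"ang",round(r[2],2),st[i,4])
    lab(.066,.085); lab(.036,.05); lab(.014,.03)
E
```

```text
top deck z 0.023671113570679303 0.0017263622143302941
top 0.066 c [ 557.2 -254.9] size [  5.8 297.1] ang 85.24 756
top 0.066 c [ 498.4 -169.3] size [121.5  89.6] ang 84.81 8716
top 0.066 c [636.1  76.8] size [120.6  89.3] ang 68.75 5976
top 0.036 c [ 445.7 -117.5] size [219.9   8.8] ang 85.24 1591
top 0.036 c [ 549.  -256.5] size [  2.8 214.7] ang 85.26 361
top 0.036 c [ 568.1 -127.6] size [220.6  23.1] ang 85.19 3546
top 0.036 c [639.3  76.1] size [110.6  75.3] ang 68.91 5584
top 0.036 c [ 642.8 -248.4] size [10.2 65.3] ang 85.6 268
top 0.036 c [ 690.5 -137.9] size [220.5  10.3] ang 85.3 1864
top 0.014 c [ 384.7 -206.9] size [61.5 45.4] ang 83.66 2610
top 0.014 c [577.5 -21.4] size [454.4 277.6] ang 85.21 87865
scene deck z 0.02272657759120933 0.0016027209901065317
scene 0.066 c [ 498.7 -169.3] size [120.7  91.4] ang 84.71 7498
scene 0.066 c [635.6  77. ] size [121.1  90.3] ang 68.75 8310
scene 0.036 c [450.9 -55. ] size [94.4 11.3] ang 85.24 851
scene 0.036 c [ 488.2 -168.7] size [111.6  63.5] ang 84.23 6551
scene 0.036 c [ 542.2 -173. ] size [118.6   5.2] ang 85.14 312
scene 0.036 c [ 568.1 -127.1] size [220.   25.9] ang 85.21 4279
scene 0.036 c [ 623.4 -247. ] size [ 13.9 104.1] ang 82.11 512
scene 0.036 c [ 690.6 -137.6] size [218.1  10.5] ang 85.54 1920
scene 0.014 c [ 384.7 -207.2] size [61.  48.3] ang 85.52 2674
scene 0.014 c [576.3 -25.6] size [464.6 279.2] ang 85.25 80894
```

```bash
cat >> h.py <<'E'
def W(x,y): return np.array([.6238,-.2425])+x*np.array([.9966,-.083])+y*np.array([.083,.9966])
def lane(p): d=np.asarray(p)[:2]-[.6238,-.2425]; return np.round([(d@[.9966,-.083])*1e3,(d@[.083,.9966])*1e3],1)
def row(xy,z,ang):
    o=status.get_obs(); M=rot(o); a=np.radians(ang); y=np.array([np.cos(a),np.sin(a),0]); zz=np.array([0,0,-1.]); T=np.stack([np.cross(y,zz),y,zz],1)
    print("shift cm",np.round(M.T@(np.r_[xy,z]-o["eef_pos"])*100,2),"turn",np.round(np.degrees(R.from_matrix(M.T@T).as_rotvec()),2))
def st():
    o=status.get_obs(); print("t",round(o["time_s"],2),"lane",lane(o["eef_pos"]),"z",o["eef_pos"][2].round(4),"F",o["wrist_force"].round(1),"open",round(o["opening"],2),"q",o["q"].round(2)); return o
def mag():
    for n in ("top","scene"):
        X=cloud(camera(n)).reshape(-1,3); c=W(0,.2); 
        q=X[(X[:,2]>.066)&(X[:,2]<.083)&(X[:,0]>.55)&(X[:,0]<.72)&(X[:,1]>-.24)&(X[:,1]<.2)]
        m=np.zeros((700,700),np.uint8); m[((q[:,0]-.1)*1000).astype(int),((q[:,1]+.4)*1000).astype(int)]=1
        m=cv2.morphologyEx(m,cv2.MORPH_CLOSE,np.ones((5,5))); k,L,s,_=cv2.connectedComponentsWithStats(m); i=1+np.argmax(s[1:,4])
        r=cv2.minAreaRect((np.argwhere(L==i)+[100,-400]).astype(np.float32)); print(n,"mag lane",lane(np.array(r[0])/1e3),"size",np.round(r[1],1),"yaw",round(r[2]-85.24,2))
E
python3 - <<'E'
from h import *
row([.29,-.25],.25,5); row(W(-.12,.322),.15,85.24); mag()
E
```

```text
shift cm [ 22.66 -26.6   -1.9 ] turn [-6.000e-02 -8.000e-02 -8.206e+01]
shift cm [ 53.71 -54.17   8.15] turn [ 1.000e-02 -1.300e-01 -1.623e+02]
top mag lane [-14.8 319.5] size [120.8  89.5] yaw -16.61
scene mag lane [-14.6 319.2] size [121.3  90.7] yaw -15.8
```

```bash
python3 -m handwheel '[[[0.3,4,-4.5,-1.9,0,0,-10],[0.3,8,-9,-1.9,0,0,-20],[0.3,12,-13.5,-1.9,0,0,-30],[0.3,16,-18,-1.9,0,0,-40],[0.3,19.5,-22.5,-1.9,0,0,-50],[0.3,22.6,-26.6,-1.9,0,0,-60],[0.3,26,-29.5,-1,0,0,-70],[0.3,30,-33,0,0,0,-80],[0.3,34,-36.5,1,0,0,-90],[0.3,38,-40,2,0,0,-100]]]'; python3 - <<'E'
from h import *
st(); row(W(-.12,.322),.15,85.24)
E
```

```text
time_s: 1.45
eef_pos: [0.4104, -0.084, 0.2112]
eef_rot: [0.001, 0.55, 0.835, -0.0]
wrist_force: [0.2, -0.5, 0.3]
opening: 0.648
grasp_force: 0.0
t 1.45 lane [-225.8  140.3] z 0.2112 F [ 0.2 -0.5  0.3] open 0.65 q [-0.49 -0.17  2.   -0.    1.31 -0.89]
shift cm [11.07 17.88  6.12] turn [-0.000e+00  6.000e-02 -6.197e+01]
```

```bash
python3 -m handwheel '[[[0.3,2,3,1,0,0,-10],[0.3,4,6,2,0,0,-20],[0.3,6,9.5,3.5,0,0,-30],[0.3,8,13,4.5,0,0,-40],[0.3,10,16,5.5,0,0,-50],[0.3,11.1,17.9,6.1,0,0,-60],[0.3,11.1,17.9,6.1,0,0,-62],[0.3,11.1,17.9,6.1,0,0,-62]]]'; python3 - <<'E'
from h import *
st(); row(W(-.12,.322),.034,85.24)
c=camera("scene"); cv2.imwrite("pics/s2.png",c["frame"])
E
```

```text
time_s: 2.45
eef_pos: [0.5307, 0.086, 0.1503]
eef_rot: [-0.0, 0.045, 0.999, -0.0]
wrist_force: [-0.4, 0.5, 0.6]
opening: 0.651
grasp_force: 0.0
t 2.45 lane [-120.1  319.7] z 0.1503 F [-0.4  0.5  0.6] open 0.65 q [-0.06  0.19  1.77 -0.    1.18 -1.54]
shift cm [-1.000e-02  2.400e-01  1.163e+01] turn [-0.02 -0.03 -0.43]
```

View pics/s2.png

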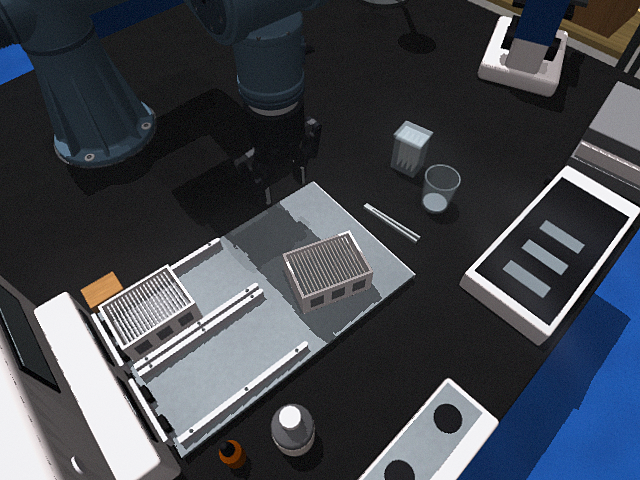

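The fingers hang half open over the deck's near apron, with tips near (268,195) and (303,195). They are clear of the magazine at (328,272). Next I go down and push sideways.

```bash
python3 -m handwheel '[[[0.3,0,0.2,4,0,0,-0.4],[0.3,0,0.2,8,0,0,-0.4],[0.3,0,0.2,11.6,0,0,-0.4],[0.3,-1.5,0.2,11.6,0,0,-0.4],[0.3,-2.5,0.2,11.6,0,0,-0.4],[0.3,-3.2,0.2,11.6,0,0,-0.4],[0.3,-3.8,0.2,11.6,0,0,-0.4],[0.3,-4.4,0.2,11.6,0,0,-0.4],[0.3,-5,0.2,11.6,0,0,-0.4],[0.3,-5,0.2,11.6,0,0,-0.4]]]'; python3 - <<'E'
from h import *
st(); mag(); row(W(-.055,.322),.034,85.24)
E
```

```text
time_s: 3.75
eef_pos: [0.5817, 0.0841, 0.0343]
eef_rot: [0.0, 0.041, 0.999, 0.0]
wrist_force: [-0.3, -0.2, -0.0]
opening: 0.651
grasp_force: 0.0
t 3.75 lane [-69. 322.] z 0.0343 F [-0.3 -0.2 -0. ] open 0.65 q [-0.06  0.45  1.7   0.    0.99 -1.55]
top mag lane [-81. 360.] size [2. 0.] yaw -175.24
scene mag lane [ -8.4 322.4] size [121.7  96.1] yaw -12.71
shift cm [-1.43 -0.    0.04] turn [0.01 0.04 0.1 ]
```

```bash
python3 -m handwheel '[[[0.3,-0.4,0,0,0,0,0],[0.3,-0.8,0,0,0,0,0],[0.3,-1.2,0,0,0,0,0],[0.3,-1.5,0,0,0,0,0],[0.3,-1.5,0,0,0,0,0]]]'; python3 - <<'E'
from h import *
st(); mag(); c=camera("scene"); cv2.imwrite("pics/s3.png",cv2.resize(c["frame"][180:360,200:440],None,fx=3,fy=3))
E
```

```text
time_s: 4.47
eef_pos: [0.5967, 0.0829, 0.0343]
eef_rot: [0.0, 0.041, 0.999, 0.0]
wrist_force: [0.3, -0.3, -0.4]
opening: 0.648
grasp_force: 0.0
t 4.47 lane [-54. 322.] z 0.0343 F [ 0.3 -0.3 -0.4] open 0.65 q [-0.06  0.48  1.66  0.    1.   -1.55]
top mag lane [-65.5 354.8] size [9. 0.] yaw -175.24
scene mag lane [  3.1 326.4] size [121.1  96.7] yaw -8.0
```

View pics/s3.png

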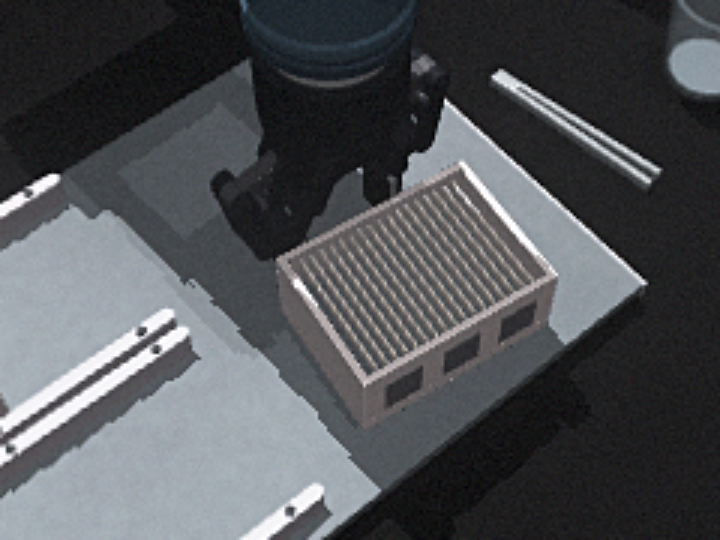

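The magazine has turned partway: its front corner near (280,265) in the crop is against the front finger, and a gap is left at the rear finger. I back off and measure.

```bash
python3 -m handwheel '[[[0.3,2,0,0,0,0,0],[0.3,6,0,0,0,0,0],[0.3,9,0,-4,0,0,0],[0.3,13,0,-8,0,0,0],[0.3,18,0,-12,0,0,0],[0.3,18,0,-12,0,0,0]]]'; python3 - <<'E'
from h import *
st(); mag()
E
```

```text
time_s: 5.38
eef_pos: [0.4168, 0.098, 0.158]
eef_rot: [0.004, 0.04, 0.999, 0.0]
wrist_force: [1.1, -0.1, 0.1]
opening: 0.648
grasp_force: 0.0
t 5.38 lane [-234.5  322.2] z 0.158 F [ 1.1 -0.1  0.1] open 0.65 q [-0.05 -0.08  2.04  0.    1.18 -1.54]
top mag lane [  5.8 326. ] size [120.8  89.1] yaw -7.58
scene mag lane [  5.9 326.2] size [121.8  89.5] yaw -7.33
```

```bash
python3 - <<'E'
from h import *
row(W(.003,.430),.158,-4.76)
E
```

```text
shift cm [-23.71  10.78  -0.19] turn [ 0.17  0.15 90.11]
```

```bash
python3 -m handwheel '[[[0.3,-2.5,1.2,0,0,0,10],[0.3,-5,2.4,0,0,0,20],[0.3,-7.5,3.6,0,0,0,30],[0.3,-10,4.8,0,0,0,40],[0.3,-13,6,0,0,0,50],[0.3,-16,7.2,0,0,0,60],[0.3,-19,8.4,0,0,0,70],[0.3,-22,10,0,0,0,80],[0.3,-23.7,10.8,0,0,0,90],[0.3,-23.7,10.8,0,0,0,90]]]'; python3 - <<'E'
from h import *
st(); row(W(.003,.430),.034,-4.76); row(W(.003,.382),.034,-4.76)
E
```

```text
time_s: 6.72
eef_pos: [0.6623, 0.1858, 0.1507]
eef_rot: [-0.001, 0.735, 0.678, -0.001]
wrist_force: [0.2, -0.4, 0.1]
opening: 0.65
grasp_force: 0.0
t 6.72 lane [  2.8 430.1] z 0.1507 F [ 0.2 -0.4  0.1] open 0.65 q [0.1  0.5  1.36 0.   1.29 0.18]
shift cm [1.000e-02 6.000e-02 1.167e+01] turn [-0.19  0.03  0.15]
shift cm [-4.79  0.05 11.68] turn [-0.19  0.03  0.15]
```

```bash
python3 -m handwheel '[[[0.3,0,0,4,0,0,0],[0.3,0,0,8,0,0,0],[0.3,0,0,11.6,0,0,0],[0.3,-1.5,0,11.7,0,0,0],[0.3,-2.4,0,11.7,0,0,0],[0.3,-3,0,11.7,0,0,0],[0.3,-3.6,0,11.7,0,0,0],[0.3,-4.2,0,11.7,0,0,0],[0.3,-4.8,0,11.7,0,0,0],[0.3,-4.8,0,11.7,0,0,0]]]'; python3 - <<'E'
from h import *
st(); mag(); c=camera("scene"); cv2.imwrite("pics/s4.png",cv2.resize(c["frame"][180:360,200:440],None,fx=3,fy=3))
E
```

```text
time_s: 7.98
eef_pos: [0.6579, 0.1372, 0.0374]
eef_rot: [0.0, 0.735, 0.678, -0.0]
wrist_force: [-0.6, -0.2, 0.0]
opening: 0.651
grasp_force: 0.0
t 7.97 lane [  2.5 381.2] z 0.0374 F [-0.6 -0.2  0. ] open 0.65 q [ 0.03  0.6   1.46 -0.    1.08  0.11]
top mag lane [ 11.9 279.7] size [62.4 89.4] yaw 0.25
scene mag lane [ 12.6 319.2] size [143.   90.2] yaw 0.04
```

View pics/s4.png

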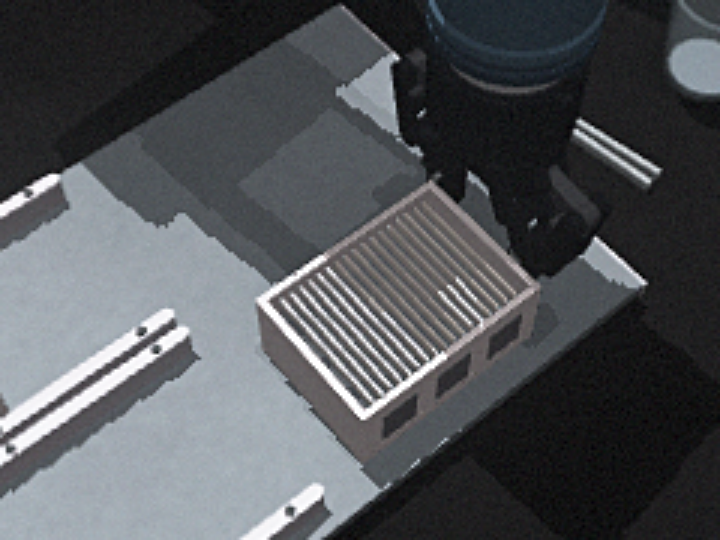

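The magazine now looks parallel to the lane, with its front edge running from (262,310) to (365,410) in the crop. It sits about 12 mm to the far side. I back off and push it back sideways with both fingers flush.

```bash
python3 -m handwheel '[[[0.3,2,0,0,0,0,0],[0.3,5,0,0,0,0,0],[0.3,6,0,-5,0,0,0],[0.3,6,1,-10,0,0,-5],[0.3,5,4,-12,0,0,-15],[0.3,3,7,-12,0,0,-25],[0.3,0,10,-12,0,0,-35],[0.3,-3,11.5,-12,0,0,-45],[0.3,-6,11.5,-12,0,0,-55],[0.3,-7,11.5,-12,0,0,-65]]]'; python3 - <<'E'
from h import *
st(); mag(); row(W(.115,.31),.158,85.24)
E
```

```text
time_s: 9.38
eef_pos: [0.7668, 0.0581, 0.1567]
eef_rot: [-0.0, 0.254, 0.967, -0.0]
wrist_force: [0.1, -0.7, 0.3]
opening: 0.648
grasp_force: 0.0
t 9.38 lane [117.6 311.5] z 0.1567 F [ 0.1 -0.7  0.3] open 0.65 q [-0.08  0.67  1.09 -0.    1.38 -1.14]Traceback (most recent call last):
  File "<stdin>", line 2, in <module>
  File "h.py", line 23, in mag
    m=cv2.morphologyEx(m,cv2.MORPH_CLOSE,np.ones((5,5))); k,L,s,_=cv2.connectedComponentsWithStats(m); i=1+np.argmax(s[1:,4])
                                                                                                           ~~~~~~~~~^^^^^^^^^
    return _wrapfunc(a, 'argmax', axis=axis, out=out, **kwds)
    return bound(*args, **kwds)
ValueError: attempt to get argmax of an empty sequence
```

Top is occluded from here, so I use the scene camera alone.

```bash
sed -i 's/def mag():/def mag(cams=("top","scene")):/; s/for n in ("top","scene"):/for n in cams:/' h.py; python3 - <<'E'
from h import *
mag(("scene",)); row(W(.115,.31),.158,85.24)
c=camera("scene"); cv2.imwrite("pics/s5.png",c["frame"])
E
```

```text
scene mag lane [ 12.  308.8] size [121.6  89.8] yaw -0.14
shift cm [ 0.14 -0.28 -0.11] turn [-2.000e-02 -2.000e-02 -2.489e+01]
```

View pics/s5.png

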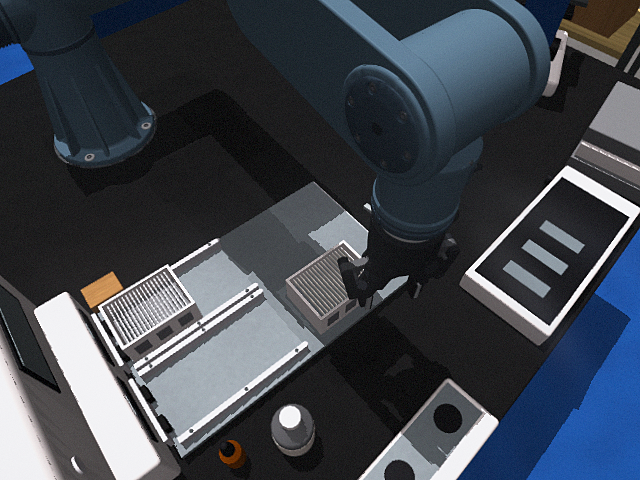

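The hand hangs over the far side of the magazine at about (400,270) with free bench below. The magazine at (325,280) is parallel to the lane.

```bash
python3 -m handwheel '[[[0.3,0.1,-0.2,0,0,0,-10],[0.3,0.1,-0.2,0,0,0,-20],[0.3,0.1,-0.2,4,0,0,-25],[0.3,0.1,-0.2,8,0,0,-25],[0.3,0.1,-0.2,12.2,0,0,-25],[0.3,2,-0.2,12.2,0,0,-25],[0.3,4,-0.2,12.2,0,0,-25],[0.3,4.8,-0.2,12.2,0,0,-25],[0.3,5.3,-0.2,12.2,0,0,-25],[0.3,5.6,-0.2,12.2,0,0,-25]]]'; python3 - <<'E'
from h import *
st(); mag(("scene",)); row(W(.055,.31),.034,85.24)
E
```

```text
time_s: 10.78
eef_pos: [0.7178, 0.0851, 0.0358]
eef_rot: [0.001, 0.041, 0.999, -0.0]
wrist_force: [2.0, -0.5, -1.3]
opening: 0.65
grasp_force: 0.9
t 10.78 lane [ 66.5 334.3] z 0.0358 F [ 2.  -0.5 -1.3] open 0.65 q [-0.05  0.7   1.31 -0.    1.13 -1.53]
scene mag lane [ 10.7 309. ] size [121.7  89.7] yaw 0.3
shift cm [ 1.13 -2.42  0.18] turn [0.   0.09 0.07]
```

I typed the shifts along axes turned by 25°, so the hand ended 24 mm too far back and just touching. I back off, recentre and push.

```bash
python3 -m handwheel '[[[0.3,-1.2,0,0.1,0,0,0],[0.3,-1.2,-1.2,0.1,0,0,0],[0.3,-1.2,-2.4,0.1,0,0,0],[0.3,-0.2,-2.4,0.1,0,0,0],[0.3,0.2,-2.4,0.1,0,0,0],[0.3,0.5,-2.4,0.1,0,0,0],[0.3,0.8,-2.4,0.1,0,0,0],[0.3,1.1,-2.4,0.1,0,0,0],[0.3,1.1,-2.4,0.1,0,0,0]]]'; python3 - <<'E'
from h import *
st(); mag(("scene",)); row(W(.056,.31),.034,85.24)
E
```

```text
time_s: 11.95
eef_pos: [0.7038, 0.0622, 0.0343]
eef_rot: [-0.0, 0.041, 0.999, 0.0]
wrist_force: [0.9, -0.2, 0.3]
opening: 0.65
grasp_force: 0.0
t 11.95 lane [ 54.4 310.3] z 0.0343 F [ 0.9 -0.2  0.3] open 0.65 q [-0.08  0.67  1.36  0.    1.12 -1.57]
scene mag lane [ -1.  295.6] size [92.2 89.4] yaw -0.37
shift cm [-0.15 -0.01  0.03] turn [ 0.   -0.04  0.11]
```

```bash
python3 -m handwheel '[[[0.3,-2,0,0,0,0,0],[0.3,-5,0,0,0,0,0],[0.3,-5.5,0,-5,0,0,5],[0.3,-5.5,1,-10,0,0,15],[0.3,-5,4,-12,0,0,25],[0.3,-3,7,-12,0,0,35],[0.3,0,10,-12,0,0,45],[0.3,2.5,12,-12,0,0,55],[0.3,5,12,-12,0,0,65],[0.3,5.4,12,-12,0,0,75]]]'; python3 - <<'E'
from h import *
st(); mag(); row(W(0,.42),.034,-4.76)
E
```

```text
time_s: 13.25
eef_pos: [0.6582, 0.1868, 0.1542]
eef_rot: [-0.001, 0.642, 0.767, -0.001]
wrist_force: [1.2, 0.4, 0.0]
opening: 0.652
grasp_force: 0.0
t 13.25 lane [ -1.4 430.7] z 0.1542 F [1.2 0.4 0. ] open 0.65 q [ 0.1   0.49  1.37  0.    1.29 -0.07]
top mag lane [ -1.4 310.2] size [120.4  90.1] yaw -0.0
scene mag lane [ -1.1 310.2] size [121.2  89.9] yaw 0.09
shift cm [-0.99 -0.24 12.04] turn [-0.04  0.   15.07]
```

```bash
python3 -m handwheel '[[[0.3,0,0,0,0,0,8],[0.3,0,0,0,0,0,15],[0.3,0,0,6,0,0,15],[0.3,0,0,12,0,0,15],[0.3,0,0,12,0,0,15]]]'; python3 - <<'E'
from h import *
st(); row(W(-.001,.33),.034,-4.76)
E
```

```text
time_s: 13.98
eef_pos: [0.655, 0.185, 0.0278]
eef_rot: [-0.004, 0.734, 0.679, -0.005]
wrist_force: [-0.5, 0.8, -0.1]
opening: 0.651
grasp_force: 0.0
t 13.97 lane [ -4.4 428.7] z 0.0278 F [-0.5  0.8 -0.1] open 0.65 q [0.1  0.64 1.42 0.   1.09 0.18]
shift cm [-9.86  0.29 -0.6 ] turn [-0.72  0.13  0.25]
```

```bash
python3 -m handwheel '[[[0.3,0,0.3,-0.4,-0.5,0,0.2],[0.3,-1.5,0.3,-0.4,-0.5,0,0.2],[0.3,-3,0.3,-0.4,-0.5,0,0.2],[0.3,-4,0.3,-0.4,-0.5,0,0.2],[0.3,-5,0.3,-0.4,-0.5,0,0.2],[0.3,-6,0.3,-0.4,-0.5,0,0.2],[0.3,-7,0.3,-0.4,-0.5,0,0.2],[0.3,-8,0.3,-0.4,-0.5,0,0.2],[0.3,-9,0.3,-0.4,-0.5,0,0.2],[0.3,-10,0.3,-0.4,-0.5,0,0.2]]]'; python3 - <<'E'
from h import *
st(); mag(); row(W(-.001,.23),.034,-4.76)
E
```

```text
time_s: 15.22
eef_pos: [0.6548, 0.0854, 0.0382]
eef_rot: [0.003, 0.736, 0.676, 0.003]
wrist_force: [0.3, 4.0, 3.1]
opening: 0.652
grasp_force: 2.1
t 15.22 lane [  3.7 329.3] z 0.0382 F [0.3 4.  3.1] open 0.65 q [-0.05  0.58  1.5  -0.    1.06  0.04]
top mag lane [ -1.8 210.6] size [31. 89.] yaw 4.76
scene mag lane [ -1.6 265. ] size [140.2  90.9] yaw -0.95
shift cm [-9.81 -0.43  0.4 ] turn [ 0.45  0.06 -0.16]
```

```bash
cat >> h.py <<'E'
def sides():
    o=status.get_obs(); X=cloud(camera("scene")).reshape(-1,3); d=X[:,:2]-[.6238,-.2425]; lx=d@[.9966,-.083]; ly=d@[.083,.9966]
    hy=lane(o["eef_pos"])[1]/1e3; k=(X[:,2]>.066)&(X[:,2]<.083)&(abs(lx)<.07)&(ly>.005)
    print("front y",np.percentile(ly[k],.5).round(4))
    e=[]
    for y in np.arange(hy-.125,hy-.025,.005):
        s=lx[k&(abs(ly-y)<.0025)]
        if len(s)>20: e.append([y,s.min(),s.max()])
    e=np.array(e); 
    for j in (1,2): p=np.polyfit(e[:,0]-e[:,0].mean(),e[:,j],1); print("side",j,"x",p[1].round(4),"slope deg",np.degrees(-p[0]).round(2))
E
python3 - <<'E'
from h import *
st(); sides(); row(W(-.001,.23),.034,-4.76)
E
```

```text
t 15.32 lane [  3.5 328.2] z 0.0379 F [-0.5 -1.1 -0.1] open 0.65 q [-0.05  0.58  1.5  -0.    1.06  0.04]
front y 0.1961
side 1 x -0.0449 slope deg 0.04
side 2 x 0.043 slope deg 0.02
shift cm [-9.85 -0.41  0.38] turn [ 0.43  0.07 -0.15]
```

```bash
python3 -m handwheel '[[[0.3,-1,0,0,0,0,0],[0.3,-2,0,0,0,0,0],[0.3,-3,0,0,0,0,0],[0.3,-4,0,0,0,0,0],[0.3,-5,0,0,0,0,0],[0.3,-6,0,0,0,0,0],[0.3,-7,0,0,0,0,0],[0.3,-8,0,0,0,0,0],[0.3,-9,0,0,0,0,0],[0.3,-10,0,0,0,0,0]]]'; python3 - <<'E'
from h import *
st(); sides(); row(W(.003,.15),.036,-4.76)
E
```

```text
time_s: 16.62
eef_pos: [0.6464, -0.0144, 0.0383]
eef_rot: [0.003, 0.736, 0.676, 0.003]
wrist_force: [0.0, 0.5, -1.6]
opening: 0.652
grasp_force: 0.8
t 16.62 lane [  3.6 229.2] z 0.0383 F [ 0.   0.5 -1.6] open 0.65 q [-0.21  0.55  1.54  0.    1.04 -0.12]
front y 0.0982
side 1 x -0.0445 slope deg 0.39
side 2 x 0.0435 slope deg -0.07
shift cm [-7.79 -0.06  0.24] turn [ 0.51  0.04 -0.14]
```

```bash
python3 -m handwheel '[[[0.3,-1,0,0,0,0,0],[0.3,-2,0,0,0,0,0],[0.3,-3,0,0,0,0,0],[0.3,-4,0,0,0,0,0],[0.3,-5,0,0,0,0,0],[0.3,-6,0,0,0,0,0],[0.3,-7,0,0,0,0,0],[0.3,-8,0,0,0,0,0],[0.3,-8.6,0,0,0,0,0],[0.3,-9,0,0,0,0,0]]]'; python3 - <<'E'
from h import *
st(); sides(); row(W(.003,.13),.036,-4.76)
E
```

```text
time_s: 17.92
eef_pos: [0.6388, -0.1037, 0.0384]
eef_rot: [0.003, 0.737, 0.676, 0.003]
wrist_force: [0.0, 2.6, 2.1]
opening: 0.651
grasp_force: 1.7
t 17.93 lane [  3.5 139.6] z 0.0384 F [0.  2.6 2.1] open 0.65 q [-0.35  0.55  1.54  0.    1.04 -0.26]
front y 0.0087
side 1 x -0.0446 slope deg -0.81
side 2 x 0.0434 slope deg -0.01
shift cm [-0.91 -0.05  0.24] turn [ 0.51  0.02 -0.12]
```

Now the last ~8 mm in small steps, watching the force.

```bash
python3 -m handwheel '[[[0.3,-0.2,0,0,0,0,0],[0.3,-0.4,0,0,0,0,0],[0.3,-0.6,0,0,0,0,0],[0.3,-0.7,0,0,0,0,0],[0.3,-0.7,0,0,0,0,0]]]'; python3 -m handwheel '[[[0.3,-0.1,0,0,0,0,0],[0.3,-0.1,0,0,0,0,0]]]'
```

```text
time_s: 18.6
eef_pos: [0.6383, -0.1105, 0.0383]
eef_rot: [0.003, 0.736, 0.676, 0.003]
wrist_force: [0.2, 3.6, 2.6]
opening: 0.65
grasp_force: 1.4
time_s: 18.85
eef_pos: [0.6382, -0.111, 0.0384]
eef_rot: [0.003, 0.736, 0.677, 0.003]
wrist_force: [-0.5, 4.5, 2.7]
opening: 0.655
grasp_force: 2.5
```

```bash
python3 -m handwheel '[[[0.3,-0.1,0,0,0,0,0],[0.3,-0.1,0,0,0,0,0]]]'; python3 -c "
from h import *
st()"
```

```text
time_s: 19.1
eef_pos: [0.6382, -0.111, 0.0384]
eef_rot: [0.003, 0.736, 0.677, 0.004]
wrist_force: [0.4, 8.2, 3.3]
opening: 0.651
grasp_force: 4.2
t 19.1 lane [  3.4 132.3] z 0.0384 F [0.4 8.2 3.3] open 0.65 q [-0.36  0.55  1.54  0.    1.04 -0.27]
```

```bash
python3 -m handwheel '[[[0.3,-0.15,0,0,0,0,0],[0.3,-0.15,0,0,0,0,0]]]'; python3 -m handwheel '[[[0.3,-0.1,0,0,0,0,0],[0.3,-0.1,0,0,0,0,0],[0.3,-0.1,0,0,0,0,0]]]'; python3 -c "
from h import *
sides()"
```

```text
time_s: 19.35
eef_pos: [0.6382, -0.1109, 0.0384]
eef_rot: [0.002, 0.736, 0.677, 0.004]
wrist_force: [2.3, 13.8, 4.9]
opening: 0.652
grasp_force: 6.9
time_s: 19.73
eef_pos: [0.6381, -0.1109, 0.0384]
eef_rot: [0.001, 0.736, 0.677, 0.005]
wrist_force: [1.0, 17.0, 5.0]
opening: 0.652
grasp_force: 8.5
front y 0.0053
side 1 x -0.0441 slope deg -2.54
side 2 x 0.0434 slope deg -0.18
```

Firmly seated. I retreat straight back, then up, and check.

```bash
python3 -m handwheel '[[[0.3,0.5,0,0,0,0,0],[0.3,1.5,0,0,0,0,0],[0.3,5,0,0,0,0,0],[0.3,10,0,0,0,0,0],[0.3,14,0,-3,0,0,0],[0.3,17,0,-9,0,0,0],[0.3,20,0,-15,0,0,0],[0.3,23,0,-18,0,0,0],[0.3,23,0,-18,0,0,0],[0.3,23,0,-18,0,0,0]]]'; python3 - <<'E'
from h import *
st()
for n in ("top","scene"):
    c=camera(n); cv2.imwrite(f"pics/end_{n}.png",c["frame"]); X=cloud(c).reshape(-1,3)
    for x0 in (.5,.63):
        q=X[(X[:,2]>.066)&(X[:,2]<.083)&(abs(X[:,0]-x0)<.06)&(X[:,1]>-.24)&(X[:,1]<0)]
        m=np.zeros((700,700),np.uint8); m[((q[:,0]-.1)*1000).astype(int),((q[:,1]+.4)*1000).astype(int)]=1
        m=cv2.morphologyEx(m,cv2.MORPH_CLOSE,np.ones((5,5))); k,L,s,_=cv2.connectedComponentsWithStats(m); i=1+np.argmax(s[1:,4])
        r=cv2.minAreaRect((np.argwhere(L==i)+[100,-400]).astype(np.float32)); print(n,lane(np.array(r[0])/1e3),np.round(r[1],1),round(r[2]-85.24,2))
E
```

```text
time_s: 21.02
eef_pos: [0.6552, 0.1141, 0.2172]
eef_rot: [0.003, 0.736, 0.677, 0.002]
wrist_force: [-0.0, -0.2, -0.3]
opening: 0.649
grasp_force: 0.0
t 21.02 lane [  1.7 358. ] z 0.2172 F [-0.  -0.2 -0.3] open 0.65 q [-0.    0.38  1.38 -0.    1.37  0.08]
top [-130.8   62.8] [122.  89.] -0.53
top [-1.5 61.1] [120.5  89.5] 0.22
scene [-130.3   62.2] [121.3  91.4] -0.26
scene [-1.3 60.5] [120.9  90.6] 0.28
```

View pics/end_scene.png

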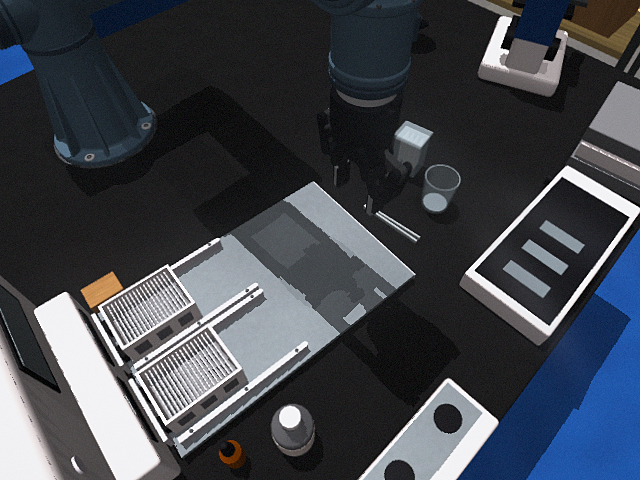

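The magazine stands home at (190,378), against the stop and clear of both rails. The other magazine at (150,310) and everything else are where they stood, and the arm is clear.

```bash
python3 -c "
from bench import ctrl
print(ctrl.hand_in())"
```

```text
the job is handed in; nothing more can be done
None
```

The magazine now stands at the free lane's end stop, about 1 mm off the lane's centre line and within about 0.3° of straight; I saw no contact with the rails, everything else looks undisturbed, and the job was handed in at about 21 s.

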